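# Line up the reagent jars and close the retaining bar

## Robot

A 6-joint arm with a two-finger parallel gripper is mounted at the origin on the work surface. World frame = base frame: x ahead of the robot, y to its left, z up, the work surface at z = 0. Lengths are in m, angles in rad, forces in N, time in s.
With the tool pointing down it reaches from about 0.4 to 0.925 m from the base axis. Payload 12.5 kg.
Tool frame: the origin (TCP) lies midway between the tips of the shut fingers; the grasp point (between the pads) lies 19 mm behind it; z points along the fingers, y is the line along which they close (so a half turn about z gives the same grasp; the last joint's range is limited). The gripper opens to 95 mm and grips with 3 to 60 N. Pads are 20 mm wide; open, the fingers measure 119 mm over their backs; the gripper's body (75 mm by 180 mm) begins 59 mm behind the grasp point.
Start: joints at [-1.421, 0.491, 1.559, -0, 1.092, -0.106], TCP at [0.158, -0.605, 0.215] pointing down, gripper open.
Joint ranges: [-3.1, 3.1], [-0.84, 2.19], [0.05, 2.79], [-1.13, 4.28], [0.06, 2.93], [-2.69, 2.69]. Speed limits (rad/s): [2.22, 2.22, 2.79, 3.14, 3.14, 3.14].

## Interface

Orientations are given as a unit quaternion [w, x, y, z].
In Python, from bench import ctrl gives the robot as it stands.
- The arm moves only by the tool move_arm, never from a script. Its argument "increments" is a list of rows, each an object with "jaw": the opening, from 0 (shut) to 1 (fully open); "dp": the shift along the tool's x, y, z in m, a list of three; "spin": the turn about the tool's z in degrees. In form: [{"jaw": jaw, "dp": [x, y, z], "spin": spin}, ...]. A call has 1 to 10 rows; each row shifts and turns the commanded pose from where the row before left it, along the tool's axes as they then stand; what a row does not reach is not made up. A row lasts 1/12 s, in which the tool goes at most 41.7 mm and 7.16 degrees, less where a joint would pass 70% of its speed; a pose out of reach is approached as far as the arm can. A call is refused whole if a number of a shift passes 0.0417 or a number of a turn 7.16, either way. A call with a gripper value outside its range is refused whole. The fingers move at their own pace and stop on an object; "grip_force" is the grip in N (left out, the last holds). Time passes only in rows, so rows that do not move let the fingers close. It gives the time, the measured TCP pose, the force, the opening and the grip force at its end, in the units of the state.
- ctrl.read_state(): the state, without advancing time (a new reading comes with each control period).
- ctrl.capture(name): name is "side" or "top"; returns a dict with "frame" (400x640x3 uint8, red, green, blue), "depth" (400x640 float32, m along the optical axis (not along the pixel's ray), 0 where there is no reading), "vertical_fov" (degrees; the focal length in pixels is half the picture's height over the tangent of half this angle, whatever the lens; pixels are square), "cx", "cy" (the principal point, pixels), "position" and "rotation" of the camera in the world. Camera axes: x right, y down, z forward; pixel columns grow to the right and rows downward; lengths in m; the calibration is good to about 2 mm. A picture is of the moment at which its call begins.
- ctrl.finish_job(): hands the job in; it is judged then, once.
The state is a dict: "clock": time; "joints": joint angles; "dq": joint speeds; "joint_efforts": joint torques, N m; "position": TCP position; "eef_rot": TCP orientation; "force": force on the tool from outside, world axes, zero at the start; "wrist_torque": the same for the moment, N m; "opening": opening from 0.0 (shut) to 1.0 (fully open); "gripper_force": force on a finger pad.
Only numpy, scipy, OpenCV 4.12 (cv2) and the standard library are available. Lean on these libraries where they do the work, as an engineer would, in place of code of your own. Each camera call takes 0.05 s, during which the arm holds its last target. There are 200 camera calls.

## Task

Line up the three amber jars on the orange shelf in order of height: the tallest is already on it, so set the middle-sized one right beside it, on the side away from the bar's hinge, and the shortest right beside that, all upright in one straight row along the shelf with less than a finger's width (under about 15 mm) between neighbours. Then swing the steel retaining bar down across the front of the row until it lies fully home in its catch. Set the glass jars down gently, do not drop or knock them over, and leave the dropper bottle, label roll and marker where they are.

Things in the scene. Friction and masses are not known exactly. Their poses are not given: they have to be found in the camera images.
- rack: low orange shelf fixed on the desk: board x -65 to +70, y -145 to +145 mm, top 30 mm above the desk. Origin on the desk under its middle; x to the rear, y along the row towards the bar's hinge. Rear rail at x +67 rises 12 mm above the board; ends open. The row runs along y at x about +10 mm, where the tall jar stands. Hinge post at the front, y +120, 79 mm high; the closed bar runs along x -50 mm
- jar_tall: amber glass jar, 44 mm in diameter and 110 mm high including its white screw lid, paper label; origin at the centre of its underside, z up. Already stands on the shelf near the hinge end (rack y about +40 to +65 mm)
- jar_mid: amber glass jar, 44 mm in diameter and 85 mm high including its white screw lid, paper label; origin at the centre of its underside, z up. Stands on the desk, to go second in the row
- jar_short: amber glass jar, 44 mm in diameter and 60 mm high including its white screw lid, paper label; origin at the centre of its underside, z up. Stands on the desk, to go third in the row, farthest from the hinge
- bar (a joint): angle of the steel retaining bar (6 mm thick along rack x, 10 mm high): 0 = level, home in the catch; grows as it swings up in the upright plane of the shelf's front; pi/2 = straight up; starts at 1.65 to 2.0, leaning away from the row. Stiff hinge: stays where left, about 1 N at the grip moves it. At angle q the grip is at hinge + 255 mm * (-cos q along rack y, sin q along z)
- bar_grip (a point): centre of the black disc on the bar's free end, 255 mm from the hinge: 28 mm in diameter, 16 mm thick along rack x, so fingers closing along rack x can pinch it from above while it turns between them. When home it is 65 mm above the desk, 30 mm beyond the catch
- bar_hinge (a point): the bar's hinge axis (along rack x), 65 mm above the desk, at rack x = -50, y = +120 mm
- catch (a point): middle of the forked catch in which the bar rests, at rack x = -50, y = -105 mm, 65 mm above the desk; white prongs, tops 84 mm above the desk
- dropper: bystander: white plastic dropper bottle, 30 mm in diameter, 75 mm high, loose; origin at the centre of its underside
- label_roll: bystander: roll of blank labels lying flat, 60 mm in diameter, 26 mm high, 24 mm hole, loose; origin at the centre of its underside
- marker: bystander: felt marker lying on the desk, 130 mm long, 18 mm thick, white with a black cap, loose; origin under its middle, x along it

How it is judged:
By the outcome, as a careful person would: the job done as asked, in the order asked, and still so for the second after the job is handed in, with the robot touching nothing.
It also fails if it takes over 72 s, if anything falls off the work surface, if the arm or the gripper's body presses on something with over 40 N, if the wrist force passes 120 N, or if a joint passes its speed limit or range.

## Working session

There is one attempt and no reset: what is moved stays moved. The work goes in short steps, Python scripts to look and compute and a tool call to move; the robot and the scene stay as the last step left them, time stands still between calls to the robot, and variables do not carry over. Pictures are saved under pics/ and viewed, at most 10 in all, crops included, and the job is handed in when it is done.

Besides the shell and the picture viewer there is one more tool, called as name(argument=value, ...), one argument or row to a line, values as JSON. move_arm: Moves the arm, as the interface text tells. Its arguments: {"type":"object","properties":{"increments":{"type":"array"},"grip_force":{"type":"number"}},"required":["increments"]}

```bash
mkdir -p pics; cat > h.py <<'E'
import numpy as np, cv2
from bench import ctrl
def cap(n):
    c=ctrl.capture(n); c['f']=200/np.tan(np.radians(c['vertical_fov'])/2); return c
def save(c,p): cv2.imwrite(p,cv2.cvtColor(c['frame'],cv2.COLOR_RGB2BGR))
def cloud(c):
    d=c['depth']; v,u=np.mgrid[0:400,0:640]
    P=np.stack([(u-c['cx'])/c['f']*d,(v-c['cy'])/c['f']*d,d],-1)
    P=P@np.array(c['rotation']).T+np.array(c['position']); P[d==0]=np.nan; return P
E
python3 - <<'E'
from h import *
print(ctrl.read_state())
for n in('top','side'):
    c=cap(n); save(c,f'pics/{n}0.png'); print(n,c['position'],c['rotation'],c['f'],c['cx'],c['cy'])
E
```

```text
{'clock': 0.0, 'joints': array([-1.42062720e+00,  4.91552225e-01,  1.55945209e+00,  9.13494641e-06,
        1.09171133e+00, -1.05626286e-01]), 'dq': array([-5.08587257e-04,  4.45050730e-04, -1.88331428e-05,  1.54395118e-03,
       -4.88940010e-04,  1.21897175e-03]), 'joint_efforts': array([-4.25364604e-03, -6.12650943e+01, -2.58184147e+01,  6.90574246e-02,
        4.82243439e-02, -9.74830346e-05]), 'position': array([ 0.15810526, -0.60441492,  0.2140654 ]), 'eef_rot': array([-5.61450156e-04,  9.91832344e-01,  1.27547194e-01, -8.45328488e-06]), 'force': array([-0.02375111,  0.36837873,  0.0262255 ]), 'wrist_torque': array([ 0.02340934,  0.0631448 , -0.00660369]), 'gripper_force': 0.0, 'opening': 1.00080412444874}
top [ 0.37277408 -0.00094765  0.90851074] [-0.05723897  0.709799   -0.69963369  0.05849597] 364.70242105640034 319.5933842071576 199.93329763174125
side [0.43524823 0.76817822 0.92945375] [ 0.02468692 -0.04416633  0.9344311  -0.35253143] 494.8285820768089 326.14857722279834 191.13283989600072
```

View pics/top0.png

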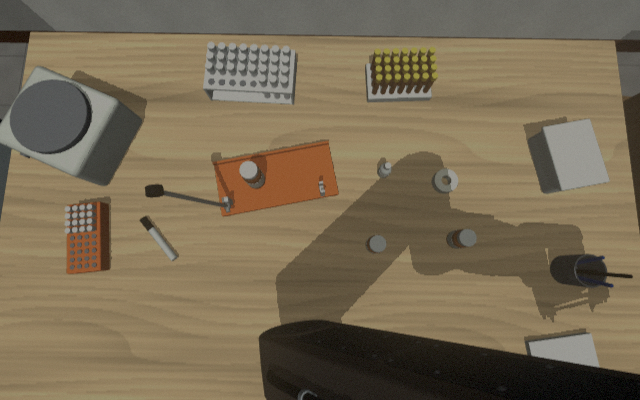

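View pics/side0.png

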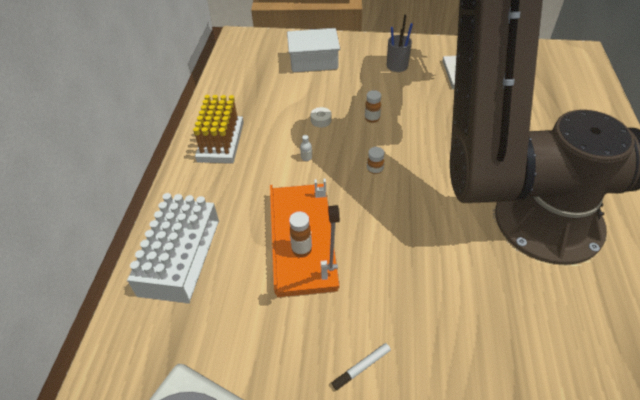

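The top view shows the tall jar's lid at (250,172), a lone jar at (377,243) and another at (465,238). The dropper is at (385,170), the roll at (446,180) and the marker at (158,240). The shelf is orange, with the hinge at (228,203), the catch at (322,186) and the bar grip at (154,190). The side view agrees.

```bash
sed -i "s/np.array(c\['rotation'\]).T/Rot(c).T/" h.py; cat >> h.py <<'E'
from scipy.spatial.transform import Rotation as R
def Rot(c): return R.from_quat(np.roll(c['rotation'],-1)).as_matrix()
def orange(c):
    hsv=cv2.cvtColor(c['frame'],cv2.COLOR_RGB2HSV); return cv2.inRange(hsv,(5,190,120),(14,255,255))
def blob(P,u,v,r,zmin):
    q=P[v-r:v+r+1,u-r:u+r+1].reshape(-1,3); q=q[q[:,2]>zmin]
    zt=np.percentile(q[:,2],95); t=q[q[:,2]>zt-.006]
    (cx,cy),rad=cv2.minEnclosingCircle(t[:,:2].astype(np.float32)); return zt,cx,cy,rad,t[:,:2].mean(0),len(t)
E
python3 - <<'E'
from h import *
c=cap('top');P=cloud(c)
for n,u,v,r in(('tall',250,172,16),('A',377,243,14),('B',465,238,16),('drop',385,168,12),('roll',446,180,16)):
    print(n,blob(P,u,v,r,.02))
m=(orange(c)>0)&(P[...,2]>.024)&(P[...,2]<.036)
q=P[m]; print('board z',np.median(q[:,2]),len(q))
(cx,cy),s,a=cv2.minAreaRect(q[:,:2].astype(np.float32)*1000);print('rect',cx,cy,s,a, cv2.boxPoints(((cx,cy),s,a)))
# high things near bar
g=P[180:200,143:166].reshape(-1,3); g=g[g[:,2]>.1]; print('grip',g.mean(0),g.min(0),g.max(0))
for n,u,v in(('hinge',228,203),('catch',322,186)):
    g=P[v-12:v+13,u-8:u+9].reshape(-1,3);g=g[g[:,2]>.06];print(n,g.mean(0),g.min(0),g.max(0),len(g))
c=cap('side');P=cloud(c)
for n,u,v,r in(('tall',300,222,16),('A',376,155,14),('B',373,100,16)): print(n,blob(P,u,v,r,.02))
m=(orange(c)>0)&(P[...,2]>.024)&(P[...,2]<.036);q=P[m]
(cx,cy),s,a=cv2.minAreaRect(q[:,:2].astype(np.float32)*1000);print('rect',cx,cy,s,a,cv2.boxPoints(((cx,cy),s,a)))
g=P[205:224,327:341].reshape(-1,3);g=g[g[:,2]>.2]; print('grip',g.mean(0),g.min(0),g.max(0))
E
```

```text
tall (np.float64(0.1413034617259316), 0.5656195282936096, 0.15477238595485687, 0.019864747300744057, array([0.5652446 , 0.15462528]), 260)
A (np.float64(0.06237199471259988), 0.4144507348537445, -0.13639208674430847, 0.019769182428717613, array([ 0.41424807, -0.13614429]), 233)
B (np.float64(0.08735461649269524), 0.4298727512359619, -0.3357022702693939, 0.02042870968580246, array([ 0.42948175, -0.33473146]), 250)
drop (np.float64(0.07644811010519661), 0.5951908230781555, -0.15904811024665833, 0.007190457545220852, array([ 0.59705468, -0.1597377 ]), 35)
roll (np.float64(0.028766995350692402), 0.5750791430473328, -0.3132762610912323, 0.030308905988931656, array([ 0.57481054, -0.31318585]), 374)
board z nan 0
rect 0.0 0.0 (0.0, 0.0) 0.0 [[0. 0.]
 [0. 0.]
 [0. 0.]
 [0. 0.]]
grip [0.48252478 0.27023714 0.31957132] [0.4733554  0.25876896 0.28707491] [0.49389719 0.28671182 0.32872002]
hinge [0.49958047 0.21505451 0.07691732] [0.48228408 0.20717628 0.06136521] [0.51672082 0.22393426 0.10763895] 115
catch [ 0.53987731 -0.00525242  0.07825786] [ 0.52878282 -0.01145733  0.06208566] [0.55341517 0.00055517 0.08725831] 36
tall (np.float64(0.14049089589568123), 0.5631489157676697, 0.15731848776340485, 0.020555496215820312, array([0.56349584, 0.15864289]), 256)
A (np.float64(0.06170228370480323), 0.41324445605278015, -0.1325758993625641, 0.02143642120063305, array([ 0.41227965, -0.13322256]), 149)
B (np.float64(0.08601806588477894), 0.4267866015434265, -0.3316136300563812, 0.02249194122850895, array([ 0.42734177, -0.33134372]), 115)
rect 569.6764526367188 110.27770233154297 (131.2079315185547, 296.2143249511719) 11.48207950592041 [[475.90298  242.36159 ]
 [534.86786  -47.924614]
 [663.44995  -21.806183]
 [604.48505  268.48    ]]
grip [0.48130177 0.2812278  0.31935152] [0.47243381 0.26413755 0.28612614] [0.49222833 0.29030909 0.32831059]
  return _methods._mean(a, axis=axis, dtype=dtype,
  ret = ret.dtype.type(ret / rcount)
```

```bash
cat >> h.py <<'E'
def rack(c,P):
    hsv=cv2.cvtColor(c['frame'],cv2.COLOR_RGB2HSV)
    m=cv2.inRange(hsv,(3,170,80),(16,255,255))
    d=Rot(c); v,u=np.mgrid[0:400,0:640]
    ray=np.stack([(u-c['cx'])/c['f'],(v-c['cy'])/c['f'],np.ones_like(u)],-1)@d.T
    m=(m>0)&(P[...,2]>.02)&(P[...,2]<.037)
    t=(.03-c['position'][2])/ray[...,2]
    X=(ray*t[...,None]+c['position'])[m]
    X=X[(abs(X[:,0]-.57)<.15)&(abs(X[:,1]-.11)<.2)]
    return cv2.minAreaRect(X[:,:2].astype(np.float32)*1000),len(X)
E
python3 - <<'E'
from h import *
for n in('top','side'):
    c=cap(n);P=cloud(c);r,k=rack(c,P);print(n,k,r);print(cv2.boxPoints(r))
    if n=='top': print(P[180,280:300:6],P[150,290:300:6],c['frame'][180,290])
    # profile in rack x at mid: heights, using yaw 11
    a=np.radians(11);Q=P-np.array([.57,.11,0]);x=Q[...,0]*np.cos(a)+Q[...,1]*np.sin(a);y=-Q[...,0]*np.sin(a)+Q[...,1]*np.cos(a)
    for yc in(-.07,0.,.09):
        s=(abs(y-yc)<.015)&(abs(x)<.1); b=s&(P[...,2]>.02); print(yc,'x range',np.percentile(x[b],[1,99]).round(4), 'rail', x[b&(P[...,2]>.036)&(x>.04)].mean().round(4))
    for xc in(-.02,.04):
        s=(abs(x-xc)<.015)&(abs(y)<.2)&(P[...,2]>.02)&(P[...,2]<.036); print(xc,'y range',np.percentile(y[s],[0.5,99.5]).round(4))
E
```

```text
top 4099 ((571.8128051757812, 107.75950622558594), (135.774169921875, 286.5271911621094), 11.781972885131836)
[[476.10324  234.14304 ]
 [534.60876  -46.347496]
 [667.52234  -18.624023]
 [609.01685  261.86652 ]]
[[0.56587855 0.0964933  0.03219008]
 [0.56612378 0.08176912 0.03206957]
 [0.56729266 0.06736377 0.02776731]
 [0.56722227 0.05247119 0.02907974]] [[0.64207166 0.07386446 0.03410996]
 [0.64372038 0.0592707  0.02949126]] [150  87  47]
-0.07 x range [-0.0647  0.0683] rail 0.0666
0.0 x range [-0.0656  0.0677] rail 0.0655
0.09 x range [-0.0666  0.0666] rail 0.0644
-0.02 y range [-0.1456  0.1405]
0.04 y range [-0.145   0.1411]
side 4714 ((568.9797973632812, 113.4468994140625), (131.85740661621094, 294.398193359375), 11.601993560791016)
[[474.79462  244.37941 ]
 [534.00165  -44.00371 ]
 [663.165    -17.485611]
 [603.95795  270.89752 ]]
-0.07 x range [-0.0639  0.0673] rail 0.065
0.0 x range [-0.0641  0.0665] rail 0.0642
0.09 x range [-0.0666  0.0658] rail 0.0631
-0.02 y range [-0.1434  0.1449]
0.04 y range [-0.1424  0.1462]
```

move_arm(
  increments=[
    {"jaw": 1,"dp": [0,0,0],"spin": -7},
    {"jaw": 1,"dp": [0,0,0],"spin": -7},
    {"jaw": 1,"dp": [0,0,0],"spin": -7},
    {"jaw": 1,"dp": [0,0,0],"spin": -7},
    {"jaw": 1,"dp": [0,0,0],"spin": -7},
    {"jaw": 1,"dp": [0,0,0],"spin": -7},
    {"jaw": 1,"dp": [0,0,0],"spin": -7},
    {"jaw": 1,"dp": [0,0,0],"spin": -7},
    {"jaw": 1,"dp": [0,0,0],"spin": -7},
    {"jaw": 1,"dp": [0,0,0],"spin": -7},
  ],
  grip_force=15,
)

```text
clock: 1.13
position: [0.1582, -0.6046, 0.2146]
eef_rot: [-0.0, 0.737, 0.676, 0.0]
force: [-0.9, -0.0, -0.1]
opening: 1.003
gripper_force: 0.0
```

move_arm(
  increments=[
    {"jaw": 1,"dp": [0,0,0],"spin": -7},
    {"jaw": 1,"dp": [0,0,0],"spin": -7},
    {"jaw": 1,"dp": [0,0,0],"spin": -3},
    {"jaw": 1,"dp": [0,0,0],"spin": 0},
    {"jaw": 1,"dp": [0,0,0],"spin": 0},
  ],
)

```text
clock: 1.55
position: [0.1582, -0.6047, 0.2146]
eef_rot: [-0.0, 0.632, 0.775, 0.0]
force: [-0.4, -0.4, -0.4]
opening: 1.002
gripper_force: 0.0
```

```bash
cat >> h.py <<'E'
O=np.array([.5686,.1092]); YAW=np.radians(11.6)
def to(x,y,z=None):
    s=ctrl.read_state();Rm=R.from_quat(np.roll(s['eef_rot'],-1)).as_matrix();p=s['position']
    print('yaw',np.degrees(np.arctan2(Rm[1,0],Rm[0,0])).round(2),'pos',p.round(4),'open',s['opening'],'F',s['force'].round(1),'t',s['clock'],'j6',s['joints'][5])
    print('dp mm',(Rm.T@(np.array([x,y,p[2] if z is None else z])-p)*1000).round(1))
def rk(x,y): return O+np.array([np.cos(YAW)*x-np.sin(YAW)*y,np.sin(YAW)*x+np.cos(YAW)*y])
E
python3 -c "
from h import *
to(.4283,-.3337,.041)"
```

```text
yaw 101.54 pos [ 0.1582 -0.6047  0.2146] open 1.0016767243368854 F [-0.4 -0.4 -0.4] t 1.55 j6 -1.6219149142263765
dp mm [211.5 318.8 173.6]
```

move_arm(
  increments=[
    {"jaw": 1,"dp": [0.021,0.032,0],"spin": 0},
    {"jaw": 1,"dp": [0.021,0.032,0],"spin": 0},
    {"jaw": 1,"dp": [0.021,0.032,0],"spin": 0},
    {"jaw": 1,"dp": [0.021,0.032,0],"spin": 0},
    {"jaw": 1,"dp": [0.021,0.032,0],"spin": 0},
    {"jaw": 1,"dp": [0.021,0.032,0],"spin": 0},
    {"jaw": 1,"dp": [0.021,0.032,0],"spin": 0},
    {"jaw": 1,"dp": [0.021,0.032,0],"spin": 0},
    {"jaw": 1,"dp": [0.021,0.032,0],"spin": 0},
    {"jaw": 1,"dp": [0.0225,0.031,0],"spin": 0},
  ],
)

```text
clock: 2.38
position: [0.4291, -0.3317, 0.2148]
eef_rot: [0.0, 0.633, 0.774, -0.0]
force: [0.2, -0.9, 0.7]
opening: 1.001
gripper_force: 0.0
```

move_arm(
  increments=[
    {"jaw": 1,"dp": [0,0,0.03],"spin": 0},
    {"jaw": 1,"dp": [0,0,0.03],"spin": 0},
    {"jaw": 1,"dp": [0,0,0],"spin": 0},
    {"jaw": 1,"dp": [0,0,0],"spin": 0},
  ],
)

```text
clock: 2.72
position: [0.4276, -0.3328, 0.1542]
eef_rot: [-0.001, 0.632, 0.775, 0.0]
force: [-0.1, 0.8, 0.9]
opening: 1.0
gripper_force: 0.0
```

```bash
python3 -c "
from h import *
to(.4283,-.3337,.041)
for n,u,v in (('top',465,238),('side',373,100)):
    c=cap(n);P=cloud(c);save(c,'pics/b_%s.png'%n)
a=cv2.imread('pics/b_top.png');b=cv2.imread('pics/b_side.png');cv2.imwrite('pics/b.png',cv2.resize(np.hstack([a[130:330,330:560],b[0:200,260:490]]),(800,348)))
"
```

```text
yaw 101.58 pos [ 0.4276 -0.3328  0.1542] open 0.9998542098822658 F [-0.1  0.8  0.9] t 2.7167 j6 -0.9852790773070988
dp mm [ -1.3   0.7 113.2]
```

View pics/b.png

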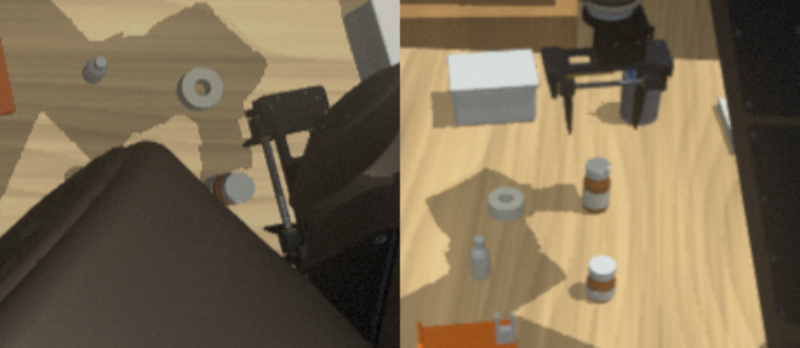

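```bash
cat >> h.py <<'E'
def proj(c,p):
    q=Rot(c).T@(np.array(p)-c['position']); return (q[:2]/q[2]*c['f']+[c['cx'],c['cy']]).round(1)
E
python3 -c "
from h import *
c=cap('side');print((proj(c,[.4276,-.3328,.1542])-[260,0])*800/460+[0,0])
c=cap('top');print((proj(c,[.4276,-.3328,.1542])-[330,130])*800/460)"
```

```text
[200.34782609 127.82608696]
[260.         183.65217391]
```

The gripper is centred over the mid jar: the fingertip midpoint at (603,127) matches the projected TCP at (600,128). I'm descending to grasp.

move_arm(
  increments=[
    {"jaw": 1,"dp": [-0.001,0.001,0.02],"spin": 0},
    {"jaw": 1,"dp": [0,0,0.025],"spin": 0},
    {"jaw": 1,"dp": [0,0,0.025],"spin": 0},
    {"jaw": 1,"dp": [0,0,0.025],"spin": 0},
    {"jaw": 1,"dp": [0,0,0.018],"spin": 0},
    {"jaw": 1,"dp": [0,0,0],"spin": 0},
    {"jaw": 0.7,"dp": [0,0,0],"spin": 0},
    {"jaw": 0.55,"dp": [0,0,0],"spin": 0},
    {"jaw": 0.5,"dp": [0,0,0],"spin": 0},
    {"jaw": 0.4,"dp": [0,0,0],"spin": 0},
  ],
  grip_force=15,
)

```text
clock: 3.75
position: [0.4295, -0.3344, 0.043]
eef_rot: [0.001, 0.632, 0.775, -0.0]
force: [0.3, -0.3, -0.8]
opening: 0.774
gripper_force: 0.0
```

move_arm(
  increments=[
    {"jaw": 0.4,"dp": [0,0,0],"spin": 0},
    {"jaw": 0.4,"dp": [0,0,0],"spin": 0},
    {"jaw": 0.4,"dp": [0,0,0],"spin": 0},
    {"jaw": 0.4,"dp": [0,0,0],"spin": 0},
  ],
)

```text
clock: 4.08
position: [0.4291, -0.3339, 0.0418]
eef_rot: [0.0, 0.632, 0.775, -0.0]
force: [1.0, 0.3, -0.2]
opening: 0.496
gripper_force: 0.0
```

move_arm(
  increments=[
    {"jaw": 0.35,"dp": [0,0,0],"spin": 0},
    {"jaw": 0.35,"dp": [0,0,0],"spin": 0},
    {"jaw": 0.35,"dp": [0,0,0],"spin": 0},
    {"jaw": 0.35,"dp": [0,0,0],"spin": 0},
  ],
)

```text
clock: 4.42
position: [0.4291, -0.3339, 0.0417]
eef_rot: [0.0, 0.632, 0.775, -0.0]
force: [2.2, 0.6, 2.3]
opening: 0.456
gripper_force: 15.0
```

```bash
python3 -c "
from h import *
to(.4283,-.3337,.041)"
```

```text
yaw 101.66 pos [ 0.4291 -0.3339  0.0417] open 0.4560224007965752 F [2.2 0.6 2.3] t 4.4167 j6 -0.9861776260898077
dp mm [ 0.3 -0.8  0.7]
```

move_arm(
  increments=[
    {"jaw": 0.35,"dp": [0,0,-0.005],"spin": 0},
    {"jaw": 0.35,"dp": [0,0,-0.015],"spin": 0},
    {"jaw": 0.35,"dp": [0,0,-0.025],"spin": 0},
    {"jaw": 0.35,"dp": [0,0,-0.03],"spin": 0},
    {"jaw": 0.35,"dp": [0,0,-0.03],"spin": 0},
    {"jaw": 0.35,"dp": [0,0,-0.02],"spin": 0},
    {"jaw": 0.35,"dp": [0,0,-0.01],"spin": 0},
    {"jaw": 0.35,"dp": [0,0,0],"spin": 0},
  ],
  grip_force=20,
)

```text
clock: 5.08
position: [0.4294, -0.3343, 0.1785]
eef_rot: [0.002, 0.632, 0.775, -0.0]
force: [-0.5, -0.6, -2.0]
opening: 0.455
gripper_force: 20.0
```

```bash
python3 -c "
from h import *
to(.5744,.107,.072)"
```

```text
yaw 101.66 pos [ 0.4294 -0.3343  0.1785] open 0.45514775129344653 F [-0.5 -0.6 -2. ] t 5.0833 j6 -0.9861795618493479
dp mm [403.2 231.  105.8]
```

move_arm(
  increments=[
    {"jaw": 0.35,"dp": [0.01,0.006,0],"spin": 0},
    {"jaw": 0.35,"dp": [0.02,0.012,0],"spin": 0},
    {"jaw": 0.35,"dp": [0.027,0.015,0],"spin": 0},
    {"jaw": 0.35,"dp": [0.027,0.015,0],"spin": 0},
    {"jaw": 0.35,"dp": [0.027,0.015,0],"spin": 0},
    {"jaw": 0.35,"dp": [0.027,0.015,0],"spin": 0},
    {"jaw": 0.35,"dp": [0.027,0.015,0],"spin": 0},
    {"jaw": 0.35,"dp": [0.027,0.015,0],"spin": 0},
    {"jaw": 0.35,"dp": [0.027,0.015,0],"spin": 0},
    {"jaw": 0.35,"dp": [0.027,0.015,0],"spin": 0},
  ],
)

```text
clock: 5.92
position: [0.5138, -0.0626, 0.1747]
eef_rot: [-0.001, 0.632, 0.775, -0.001]
force: [-0.4, 0.0, -1.3]
opening: 0.457
gripper_force: 20.0
```

move_arm(
  increments=[
    {"jaw": 0.35,"dp": [0.027,0.015,0],"spin": 0},
    {"jaw": 0.35,"dp": [0.027,0.015,0],"spin": 0},
    {"jaw": 0.35,"dp": [0.027,0.015,0],"spin": 0},
    {"jaw": 0.35,"dp": [0.027,0.015,0],"spin": 0},
    {"jaw": 0.35,"dp": [0.02,0.018,0],"spin": 0},
    {"jaw": 0.35,"dp": [0.01,0.01,0],"spin": 0},
    {"jaw": 0.35,"dp": [0,0.005,0],"spin": 0},
    {"jaw": 0.35,"dp": [0,0,0],"spin": 0},
    {"jaw": 0.35,"dp": [0,0,0],"spin": 0},
  ],
)

```text
clock: 6.67
position: [0.5771, 0.0882, 0.1756]
eef_rot: [-0.001, 0.632, 0.775, -0.001]
force: [-0.0, -0.7, -2.3]
opening: 0.451
gripper_force: 20.0
```

```bash
python3 -c "
from h import *
to(.5744,.107,.072)
for n in ('top','side'):
    c=cap(n);save(c,'pics/c_%s.png'%n)
a=cv2.imread('pics/c_top.png');b=cv2.imread('pics/c_side.png');cv2.imwrite('pics/c.png',cv2.resize(np.hstack([a[100:300,130:360],b[120:320,200:430]]),(800,348)))
"
```

```text
yaw 101.64 pos [0.5771 0.0882 0.1756] open 0.4510652118980029 F [-0.  -0.7 -2.3] t 6.6667 j6 -0.16416688034284913
dp mm [ 18.9   1.4 103.6]
```

View pics/c.png

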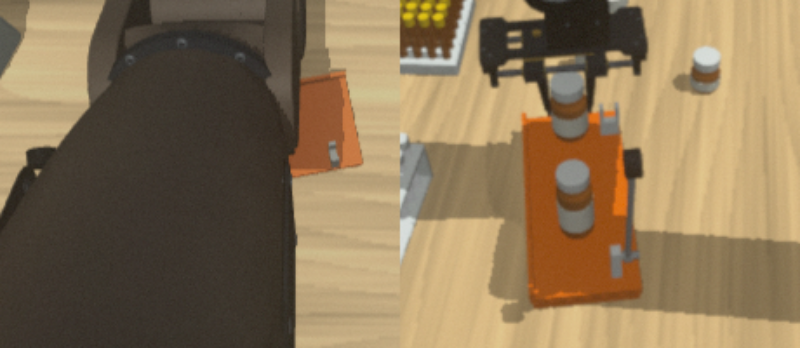

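The side view shows the mid jar held upright at about (570,105), behind the tall jar at (574,195). I'll lower it to just above the board.

move_arm(
  increments=[
    {"jaw": 0.35,"dp": [0.006,0.001,0.015],"spin": 0},
    {"jaw": 0.35,"dp": [0.006,0,0.025],"spin": 0},
    {"jaw": 0.35,"dp": [0.006,0,0.025],"spin": 0},
    {"jaw": 0.35,"dp": [0,0,0.02],"spin": 0},
    {"jaw": 0.35,"dp": [0,0,0.01],"spin": 0},
    {"jaw": 0.35,"dp": [0,0,0],"spin": 0},
    {"jaw": 0.35,"dp": [0,0,0],"spin": 0},
    {"jaw": 0.35,"dp": [0,0,0],"spin": 0},
  ],
)

```text
clock: 7.43
position: [0.5757, 0.1063, 0.0828]
eef_rot: [0.001, 0.632, 0.775, 0.001]
force: [0.1, -0.6, -0.8]
opening: 0.455
gripper_force: 20.0
```

```bash
python3 -c "
from h import *
to(.5744,.107,.072)
c=cap('side');save(c,'pics/d.png');a=cv2.imread('pics/d.png');cv2.imwrite('pics/d2.png',cv2.resize(a[140:320,230:390],(640,720))[:600])
"
```

```text
yaw 101.62 pos [0.5757 0.1063 0.0828] open 0.45485062078952504 F [ 0.1 -0.6 -0.8] t 7.4333 j6 -0.13285717906743985
dp mm [ 0.9 -1.1 10.8]
```

View pics/d2.png

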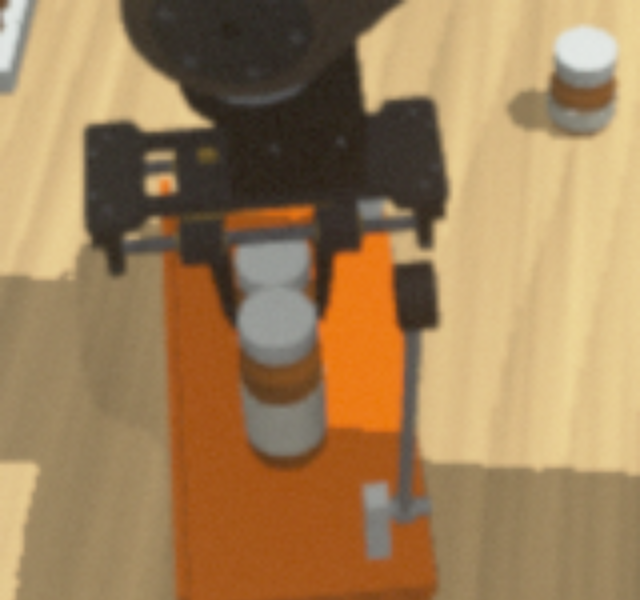

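The mid jar sits directly behind the tall one, with lids at (276,325) and (272,265), so the row is straight. I'll set it down slowly.

move_arm(
  increments=[
    {"jaw": 0.35,"dp": [0.001,-0.001,0.003],"spin": 0},
    {"jaw": 0.35,"dp": [0,0,0.003],"spin": 0},
    {"jaw": 0.35,"dp": [0,0,0.002],"spin": 0},
    {"jaw": 0.35,"dp": [0,0,0.001],"spin": 0},
    {"jaw": 0.35,"dp": [0,0,0.001],"spin": 0},
    {"jaw": 0.35,"dp": [0,0,0],"spin": 0},
    {"jaw": 0.35,"dp": [0,0,0],"spin": 0},
  ],
)

```text
clock: 8.07
position: [0.5739, 0.1075, 0.0717]
eef_rot: [0.0, 0.632, 0.775, -0.0]
force: [-0.6, 0.4, 0.3]
opening: 0.458
gripper_force: 20.0
```

move_arm(
  increments=[
    {"jaw": 0.35,"dp": [0,0,0.0005],"spin": 0},
    {"jaw": 0.35,"dp": [0,0,0],"spin": 0},
    {"jaw": 0.35,"dp": [0,0,0],"spin": 0},
  ],
)

```text
clock: 8.32
position: [0.5739, 0.1075, 0.0717]
eef_rot: [0.0, 0.632, 0.775, 0.0]
force: [-3.0, 0.4, 7.5]
opening: 0.455
gripper_force: 20.0
```

Contact is firm, so I'll release to about 65 mm and rise. Then I'll travel to the short jar.

move_arm(
  increments=[
    {"jaw": 0.5,"dp": [0,0,0],"spin": 0},
    {"jaw": 0.6,"dp": [0,0,0],"spin": 0},
    {"jaw": 0.7,"dp": [0,0,0],"spin": 0},
    {"jaw": 0.75,"dp": [0,0,0],"spin": 0},
    {"jaw": 0.75,"dp": [0,0,0],"spin": 0},
    {"jaw": 0.75,"dp": [0,0,0],"spin": 0},
  ],
)

```text
clock: 8.82
position: [0.5739, 0.1075, 0.071]
eef_rot: [0.0, 0.632, 0.775, -0.0]
force: [-0.1, 0.5, -0.1]
opening: 0.742
gripper_force: 0.0
```

move_arm(
  increments=[
    {"jaw": 0.8,"dp": [0,0,-0.005],"spin": 0},
    {"jaw": 0.8,"dp": [0,0,-0.015],"spin": 0},
    {"jaw": 1,"dp": [0,0,-0.025],"spin": 0},
    {"jaw": 1,"dp": [0,0,-0.03],"spin": 0},
    {"jaw": 1,"dp": [0,0,-0.03],"spin": 0},
    {"jaw": 1,"dp": [0,0,-0.01],"spin": 0},
    {"jaw": 1,"dp": [0,0,0],"spin": 0},
  ],
)

```text
clock: 9.4
position: [0.5748, 0.1076, 0.1889]
eef_rot: [0.002, 0.632, 0.775, 0.002]
force: [-0.0, -0.5, -0.2]
opening: 0.995
gripper_force: 0.0
```

```bash
python3 -c "
from h import *
to(.4138,-.1345,.016)
c=cap('side');P=cloud(c);a=cv2.cvtColor(c['frame'],cv2.COLOR_RGB2BGR);cv2.imwrite('pics/e2.png',cv2.resize(a[140:320,230:390],(640,720))[:600])
for n,z in(('tall',.14),('mid',.115)):
    m=(abs(P[...,2]-z)<.004)&(abs(P[...,0]-.57)<.04)&(abs(P[...,1]-.13)<.07);k=P[m];print(n,k.mean(0),len(k),cv2.minEnclosingCircle(k[:,:2].astype(np.float32)))
"
```

```text
yaw 101.66 pos [0.5748 0.1076 0.1889] open 0.9954989958671315 F [-0.  -0.5 -0.2] t 9.4 j6 -0.13126803674945953
dp mm [-204.5 -207.5  172.1]
tall [0.56375081 0.15825473 0.1393702 ] 244 ((0.5649407505989075, 0.1572398990392685), 0.02106470987200737)
mid [0.56966361 0.12386047 0.11444492] 257 ((0.5679672956466675, 0.13189823925495148), 0.047054778784513474)
```

View pics/e2.png

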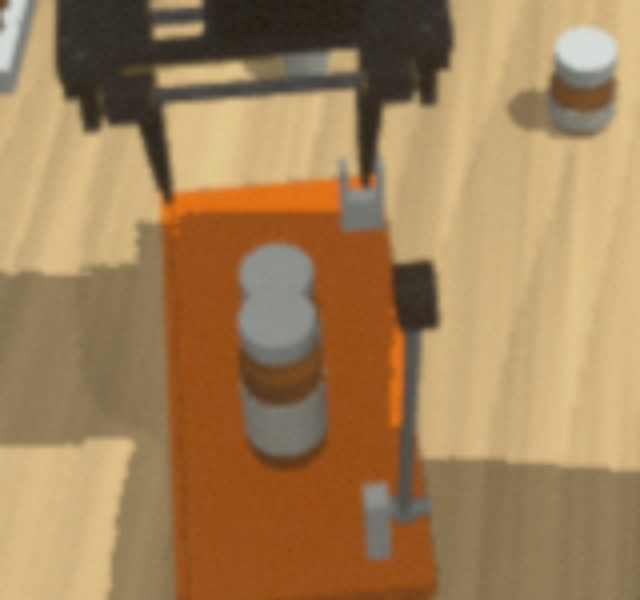

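The mid jar stands upright behind the tall one, and the short jar at (585,80) hasn't moved. I'm heading to it.

move_arm(
  increments=[
    {"jaw": 1,"dp": [-0.0205,-0.021,0],"spin": 0},
    {"jaw": 1,"dp": [-0.0205,-0.021,0],"spin": 0},
    {"jaw": 1,"dp": [-0.0205,-0.021,0],"spin": 0},
    {"jaw": 1,"dp": [-0.0205,-0.021,0],"spin": 0},
    {"jaw": 1,"dp": [-0.0205,-0.021,0],"spin": 0},
    {"jaw": 1,"dp": [-0.0205,-0.021,0],"spin": 0},
    {"jaw": 1,"dp": [-0.0205,-0.021,0],"spin": 0},
    {"jaw": 1,"dp": [-0.0205,-0.021,0],"spin": 0},
    {"jaw": 1,"dp": [-0.0205,-0.021,0],"spin": 0},
    {"jaw": 1,"dp": [-0.0205,-0.021,0],"spin": 0},
  ],
)

```text
clock: 10.28
position: [0.4079, -0.1363, 0.1846]
eef_rot: [-0.001, 0.632, 0.775, -0.0]
force: [1.6, 0.7, -0.0]
opening: 1.0
gripper_force: 0.0
```

move_arm(
  increments=[
    {"jaw": 1,"dp": [0,0,0],"spin": 0},
    {"jaw": 1,"dp": [0,0,0.03],"spin": 0},
    {"jaw": 1,"dp": [0,0,0.03],"spin": 0},
    {"jaw": 1,"dp": [0,0,0.02],"spin": 0},
    {"jaw": 1,"dp": [0,0,0],"spin": 0},
    {"jaw": 1,"dp": [0,0,0],"spin": 0},
  ],
)

```text
clock: 10.78
position: [0.409, -0.1351, 0.105]
eef_rot: [-0.002, 0.632, 0.775, -0.0]
force: [0.1, 0.2, 0.2]
opening: 0.999
gripper_force: 0.0
```

```bash
python3 -c "
from h import *
to(.4138,-.1345,.017)
c=cap('top');P=cloud(c)
for n,z in(('tall',.14),('mid',.115)):
    m=(abs(P[...,2]-z)<.005)&(abs(P[...,0]-.57)<.04)&(abs(P[...,1]-.13)<.07);k=P[m];print(n,k.mean(0),len(k))
"
```

```text
yaw 101.66 pos [ 0.409  -0.1351  0.105 ] open 0.9989237852049487 F [0.1 0.2 0.2] t 10.7833 j6 -0.6761175096290059
dp mm [-0.6  5.1 88. ]
tall [0.56523414 0.15447708 0.14002741] 263
mid [0.57059974 0.11229212 0.11485757] 305
```

move_arm(
  increments=[
    {"jaw": 1,"dp": [-0.001,0.005,0.02],"spin": 0},
    {"jaw": 1,"dp": [0,0,0.025],"spin": 0},
    {"jaw": 1,"dp": [0,0,0.025],"spin": 0},
    {"jaw": 1,"dp": [0,0,0.014],"spin": 0},
    {"jaw": 1,"dp": [0,0,0.004],"spin": 0},
    {"jaw": 1,"dp": [0,0,0],"spin": 0},
    {"jaw": 0.5,"dp": [0,0,0],"spin": 0},
    {"jaw": 0.5,"dp": [0,0,0],"spin": 0},
    {"jaw": 0.5,"dp": [0,0,0],"spin": 0},
    {"jaw": 0.5,"dp": [0,0,0],"spin": 0},
  ],
  grip_force=15,
)

```text
clock: 11.67
position: [0.4151, -0.1358, 0.0189]
eef_rot: [0.001, 0.632, 0.775, 0.0]
force: [-0.5, 0.6, -0.5]
opening: 0.774
gripper_force: 0.0
```

move_arm(
  increments=[
    {"jaw": 0.4,"dp": [0,0,0],"spin": 0},
    {"jaw": 0.35,"dp": [0,0,0],"spin": 0},
    {"jaw": 0.35,"dp": [0,0,0],"spin": 0},
    {"jaw": 0.35,"dp": [0,0,0],"spin": 0},
    {"jaw": 0.35,"dp": [0,0,0],"spin": 0},
  ],
)

```text
clock: 12.08
position: [0.4147, -0.1357, 0.0181]
eef_rot: [-0.0, 0.632, 0.775, -0.0]
force: [-0.4, -0.3, 1.5]
opening: 0.459
gripper_force: 15.0
```

```bash
python3 -c "
from h import *
to(.4138,-.1345,.017)
c=cap('top');P=cloud(c)
a=YAW;Q=P[...,:2]-O;x=Q[...,0]*np.cos(a)+Q[...,1]*np.sin(a);y=-Q[...,0]*np.sin(a)+Q[...,1]*np.cos(a)
m=(P[...,2]>.1)&(abs(x)<.04)&(abs(y)<.1)
for lo,hi in((.108,.12),(.132,.146)):
    k=m&(P[...,2]>lo)&(P[...,2]<hi); 
    h,e=np.histogram(y[k],np.arange(-.05,.08,.004));print(lo,np.median(x[k]),dict(zip((e[:-1]*1000).round(),h)))
"
```

```text
yaw 101.65 pos [ 0.4147 -0.1357  0.0181] open 0.45883285474284313 F [-0.4 -0.3  1.5] t 12.0833 j6 -0.6710327298238362
dp mm [ 1.3 -0.6  1.1]
0.108 nan {np.float64(-50.0): np.int64(0), np.float64(-46.0): np.int64(0), np.float64(-42.0): np.int64(0), np.float64(-38.0): np.int64(0), np.float64(-34.0): np.int64(0), np.float64(-30.0): np.int64(0), np.float64(-26.0): np.int64(0), np.float64(-22.0): np.int64(0), np.float64(-18.0): np.int64(0), np.float64(-14.0): np.int64(0), np.float64(-10.0): np.int64(0), np.float64(-6.0): np.int64(0), np.float64(-2.0): np.int64(0), np.float64(2.0): np.int64(0), np.float64(6.0): np.int64(0), np.float64(10.0): np.int64(0), np.float64(14.0): np.int64(0), np.float64(18.0): np.int64(0), np.float64(22.0): np.int64(0), np.float64(26.0): np.int64(0), np.float64(30.0): np.int64(0), np.float64(34.0): np.int64(0), np.float64(38.0): np.int64(0), np.float64(42.0): np.int64(0), np.float64(46.0): np.int64(0), np.float64(50.0): np.int64(0), np.float64(54.0): np.int64(0), np.float64(58.0): np.int64(0), np.float64(62.0): np.int64(0), np.float64(66.0): np.int64(0), np.float64(70.0): np.int64(0), np.float64(74.0): np.int64(0)}
  return _methods._mean(a, axis=axis, dtype=dtype,
  ret = ret.dtype.type(ret / rcount)
```

move_arm(
  increments=[
    {"jaw": 0.35,"dp": [0,0,-0.005],"spin": 0},
    {"jaw": 0.35,"dp": [0,0,-0.015],"spin": 0},
    {"jaw": 0.35,"dp": [0,0,-0.025],"spin": 0},
    {"jaw": 0.35,"dp": [0,0,-0.03],"spin": 0},
    {"jaw": 0.35,"dp": [0,0,-0.03],"spin": 0},
    {"jaw": 0.35,"dp": [0,0,-0.025],"spin": 0},
    {"jaw": 0.35,"dp": [0,0,-0.01],"spin": 0},
    {"jaw": 0.35,"dp": [0,0,0],"spin": 0},
  ],
  grip_force=20,
)

```text
clock: 12.8
position: [0.4154, -0.136, 0.1605]
eef_rot: [0.002, 0.632, 0.775, 0.0]
force: [0.6, -0.0, -0.9]
opening: 0.456
gripper_force: 20.0
```

```bash
python3 -c "
from h import *
to(.5842,.0575,.048)"
```

```text
yaw 101.66 pos [ 0.4154 -0.136   0.1605] open 0.4564611172100661 F [ 0.6 -0.  -0.9] t 12.8 j6 -0.6711126618395311
dp mm [155.7 204.1 112.8]
```

move_arm(
  increments=[
    {"jaw": 0.35,"dp": [0.006,0.01,0],"spin": 0},
    {"jaw": 0.35,"dp": [0.014,0.02,0],"spin": 0},
    {"jaw": 0.35,"dp": [0.016,0.024,0],"spin": 0},
    {"jaw": 0.35,"dp": [0.016,0.024,0],"spin": 0},
    {"jaw": 0.35,"dp": [0.016,0.024,0],"spin": 0},
    {"jaw": 0.35,"dp": [0.016,0.024,0],"spin": 0},
    {"jaw": 0.35,"dp": [0.016,0.024,0],"spin": 0},
    {"jaw": 0.35,"dp": [0.016,0.024,0],"spin": 0},
    {"jaw": 0.35,"dp": [0.014,0.02,0],"spin": 0},
    {"jaw": 0.35,"dp": [0.006,0.01,0],"spin": 0},
  ],
)

```text
clock: 13.63
position: [0.588, 0.0407, 0.1567]
eef_rot: [-0.001, 0.631, 0.776, -0.0]
force: [-0.4, -0.5, -1.6]
opening: 0.456
gripper_force: 20.0
```

move_arm(
  increments=[
    {"jaw": 0.35,"dp": [0,0,0.02],"spin": 0},
    {"jaw": 0.35,"dp": [0,0,0.02],"spin": 0},
    {"jaw": 0.35,"dp": [0,0,0.01],"spin": 0},
    {"jaw": 0.35,"dp": [0,0,0],"spin": 0},
    {"jaw": 0.35,"dp": [0,0,0],"spin": 0},
  ],
)

```text
clock: 14.05
position: [0.5867, 0.0384, 0.1077]
eef_rot: [-0.001, 0.632, 0.775, -0.0]
force: [0.5, -0.3, -0.6]
opening: 0.454
gripper_force: 20.0
```

```bash
python3 -c "
from h import *
to(.5842,.0575,.048)"
```

```text
yaw 101.63 pos [0.5867 0.0384 0.1077] open 0.45355020877735885 F [ 0.5 -0.3 -0.6] t 14.05 j6 -0.24987327031239118
dp mm [19.2  1.5 59.7]
```

move_arm(
  increments=[
    {"jaw": 0.35,"dp": [0,0.0015,0.015],"spin": 0},
    {"jaw": 0.35,"dp": [0,0,0.02],"spin": 0},
    {"jaw": 0.35,"dp": [0,0,0.013],"spin": 0},
    {"jaw": 0.35,"dp": [0.005,0,0.002],"spin": 0},
    {"jaw": 0.35,"dp": [0.006,0,0],"spin": 0},
    {"jaw": 0.35,"dp": [0.005,0,0],"spin": 0},
    {"jaw": 0.35,"dp": [0.002,0,0],"spin": 0},
    {"jaw": 0.35,"dp": [0,0,0],"spin": 0},
    {"jaw": 0.35,"dp": [0,0,0],"spin": 0},
  ],
)

```text
clock: 14.8
position: [0.5852, 0.0569, 0.0589]
eef_rot: [0.001, 0.631, 0.775, 0.0]
force: [-0.3, -0.7, -0.4]
opening: 0.454
gripper_force: 20.0
```

```bash
python3 -c "
from h import *
to(.5842,.0575,.048)"
```

```text
yaw 101.69 pos [0.5852 0.0569 0.0589] open 0.454170676268454 F [-0.3 -0.7 -0.4] t 14.8 j6 -0.21918252599648663
dp mm [ 0.8 -0.8 10.9]
```

move_arm(
  increments=[
    {"jaw": 0.35,"dp": [0.001,-0.001,0.003],"spin": 0},
    {"jaw": 0.35,"dp": [0,0,0.003],"spin": 0},
    {"jaw": 0.35,"dp": [0,0,0.002],"spin": 0},
    {"jaw": 0.35,"dp": [0,0,0.001],"spin": 0},
    {"jaw": 0.35,"dp": [0,0,0.001],"spin": 0},
    {"jaw": 0.35,"dp": [0,0,0],"spin": 0},
    {"jaw": 0.35,"dp": [0,0,0],"spin": 0},
  ],
)

```text
clock: 15.38
position: [0.5836, 0.0573, 0.0482]
eef_rot: [-0.0, 0.632, 0.775, -0.0]
force: [-1.8, -1.0, 2.4]
opening: 0.455
gripper_force: 20.0
```

move_arm(
  increments=[
    {"jaw": 0.35,"dp": [0,0,0.0005],"spin": 0},
    {"jaw": 0.35,"dp": [0,0,0],"spin": 0},
    {"jaw": 0.35,"dp": [0,0,0],"spin": 0},
  ],
)

```text
clock: 15.63
position: [0.5836, 0.0573, 0.0481]
eef_rot: [0.0, 0.632, 0.775, -0.0]
force: [-3.4, -1.6, 7.3]
opening: 0.46
gripper_force: 20.0
```

move_arm(
  increments=[
    {"jaw": 0.5,"dp": [0,0,0],"spin": 0},
    {"jaw": 0.6,"dp": [0,0,0],"spin": 0},
    {"jaw": 0.7,"dp": [0,0,0],"spin": 0},
    {"jaw": 0.7,"dp": [0,0,0],"spin": 0},
    {"jaw": 0.7,"dp": [0,0,0],"spin": 0},
    {"jaw": 0.7,"dp": [0,0,-0.005],"spin": 0},
    {"jaw": 0.7,"dp": [0,0,-0.015],"spin": 0},
    {"jaw": 0.7,"dp": [0,0,-0.03],"spin": 0},
    {"jaw": 0.7,"dp": [0,0,-0.04],"spin": 0},
    {"jaw": 0.7,"dp": [0,0,-0.04],"spin": 0},
  ],
)

```text
clock: 16.47
position: [0.5831, 0.0575, 0.1789]
eef_rot: [-0.001, 0.632, 0.775, -0.001]
force: [0.9, 0.3, -0.1]
opening: 0.698
gripper_force: 0.0
```

move_arm(
  increments=[
    {"jaw": 0.7,"dp": [0,0,-0.04],"spin": 0},
    {"jaw": 0.6,"dp": [0,0,-0.04],"spin": 0},
    {"jaw": 0.5,"dp": [0,0,-0.04],"spin": 0},
    {"jaw": 0.5,"dp": [0,0,-0.04],"spin": 0},
    {"jaw": 0.5,"dp": [0,0,-0.04],"spin": 0},
    {"jaw": 0.5,"dp": [0,0,-0.02],"spin": 0},
    {"jaw": 0.5,"dp": [0,0,0],"spin": 0},
  ],
)

```text
clock: 17.05
position: [0.5842, 0.0575, 0.4032]
eef_rot: [0.003, 0.632, 0.775, 0.003]
force: [0.1, -0.9, 0.3]
opening: 0.501
gripper_force: 0.0
```

```bash
python3 -c "
from h import *
to(.48,.275,.4)
c=cap('side');P=cloud(c);fr=cv2.cvtColor(c['frame'],cv2.COLOR_RGB2BGR);cv2.imwrite('pics/f2.png',cv2.resize(fr[120:300,230:390],(640,720))[:600])
a=YAW;Q=P[...,:2]-O;x=Q[...,0]*np.cos(a)+Q[...,1]*np.sin(a);y=-Q[...,0]*np.sin(a)+Q[...,1]*np.cos(a)
for n,z,lo,hi in(('tall',.14,.02,.08),('mid',.115,-.035,.022),('short',.09,-.09,-.027)):
    k=(abs(P[...,2]-z)<.005)&(abs(x)<.04)&(y>lo)&(y<hi); print(n,k.sum(),np.percentile(x[k],[2,50,98]).round(4),np.percentile(y[k],[2,50,98]).round(4))
for n in('tall','mid','short'):pass
print('proj',[ (proj(c,[*rk(.005,yy),z])-[230,120])*4 for yy,z in((.047,.14),(-.003,.115),(-.053,.09))])
"
```

```text
yaw 101.66 pos [0.5842 0.0575 0.4032] open 0.5010081398572425 F [ 0.1 -0.9  0.3] t 17.05 j6 -0.21785596407234953
dp mm [234.1 -58.1   2.3]
tall 253 [-0.0126  0.005   0.023 ] [0.0302 0.049  0.0668]
mid 187 [-0.0155  0.0029  0.0221] [-0.0207 -0.0044  0.0099]
short 154 [-0.016   0.0026  0.021 ] [-0.0708 -0.0551 -0.0413]
proj [array([276. , 394.8]), array([272.4, 350.8]), array([269.2, 310.4])]
```

View pics/f2.png

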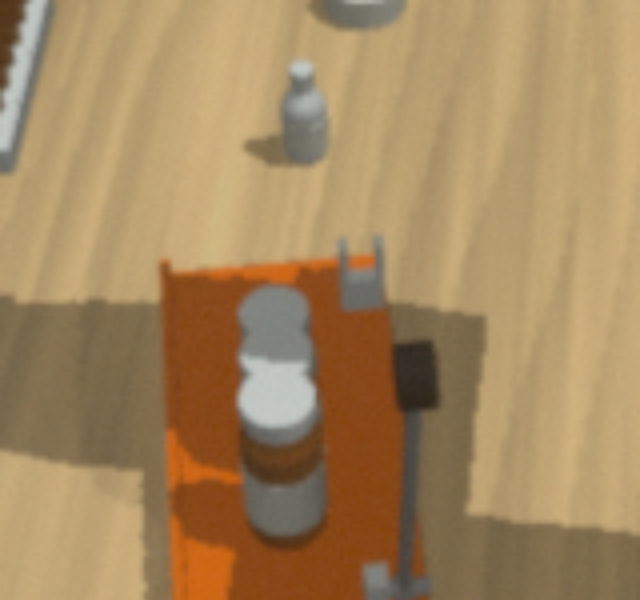

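All three jars stand in line, with lids at about (274,312), (276,350) and (278,400). Spacing is about 50.5 mm, so the gaps are about 6.5 mm, and the dropper hasn't moved. Next is the bar.

```bash
python3 -c "
from h import *
print(rk(-.0505,.178)); to(*rk(-.0505,.178),.294)
c=cap('side');P=cloud(c);g=P[203:223,327:341].reshape(-1,3);g=g[g[:,2]>.2];print('grip extents',g.min(0),g.max(0))
q=1.80
for i in range(6):
    for k in range(5):
        n=q-.06;print('[%.1f,%.1f]'%(-255*(np.cos(n)-np.cos(q)),-255*(np.sin(n)-np.sin(q))),end=' ');q=n
    print(round(q,2))
"
```

```text
[0.48333958 0.27340996]
yaw 101.66 pos [0.5838 0.0575 0.4001] open 0.5000466612036041 F [-0.6  0.7 -0.1] t 17.1 j6 -0.2178497490102607
dp mm [231.9 -55.2 105.6]
grip extents [0.47241281 0.26459891 0.29940898] [0.49206354 0.29059789 0.32862772]
[-15.0,-3.0] [-15.1,-2.1] [-15.2,-1.2] [-15.3,-0.3] [-15.3,0.6] 1.5
[-15.2,1.5] [-15.1,2.4] [-14.9,3.4] [-14.7,4.2] [-14.4,5.1] 1.2
[-14.1,6.0] [-13.7,6.8] [-13.3,7.6] [-12.8,8.4] [-12.3,9.1] 0.9
[-11.7,9.9] [-11.1,10.5] [-10.4,11.2] [-9.7,11.8] [-9.0,12.4] 0.6
[-8.3,12.9] [-7.5,13.4] [-6.7,13.8] [-5.8,14.1] [-5.0,14.5] 0.3
[-4.1,14.7] [-3.2,15.0] [-2.3,15.1] [-1.4,15.2] [-0.5,15.3] -0.0
```

move_arm(
  increments=[
    {"jaw": 0.5,"dp": [0.026,-0.006,0],"spin": 0},
    {"jaw": 0.5,"dp": [0.026,-0.006,0],"spin": 0},
    {"jaw": 0.5,"dp": [0.026,-0.006,0],"spin": 0},
    {"jaw": 0.5,"dp": [0.026,-0.006,0],"spin": 0},
    {"jaw": 0.5,"dp": [0.026,-0.006,0],"spin": 0},
    {"jaw": 0.5,"dp": [0.026,-0.006,0],"spin": 0},
    {"jaw": 0.5,"dp": [0.026,-0.006,0],"spin": 0},
    {"jaw": 0.5,"dp": [0.026,-0.007,0],"spin": 0},
    {"jaw": 0.5,"dp": [0.024,-0.006,0],"spin": 0},
    {"jaw": 0.5,"dp": [0,0,0],"spin": 0},
  ],
)

```text
clock: 17.98
position: [0.4809, 0.2763, 0.396]
eef_rot: [-0.001, 0.631, 0.776, -0.001]
force: [-0.7, -0.4, -0.3]
opening: 0.5
gripper_force: 0.0
```

move_arm(
  increments=[
    {"jaw": 0.5,"dp": [0,0,0.02],"spin": 0},
    {"jaw": 0.5,"dp": [0,0,0.02],"spin": 0},
    {"jaw": 0.5,"dp": [0,0,0.01],"spin": 0},
    {"jaw": 0.5,"dp": [0,0,0],"spin": 0},
    {"jaw": 0.5,"dp": [0,0,0],"spin": 0},
  ],
)

```text
clock: 18.4
position: [0.4831, 0.2732, 0.3472]
eef_rot: [-0.0, 0.632, 0.775, -0.001]
force: [0.9, -0.9, 0.7]
opening: 0.499
gripper_force: 0.0
```

```bash
python3 -c "
from h import *
to(*rk(-.0505,.178),.294)
c=cap('side');fr=cv2.cvtColor(c['frame'],cv2.COLOR_RGB2BGR);cv2.imwrite('pics/g2.png',cv2.resize(fr[120:270,250:410],(640,600)))
p=ctrl.read_state()['position'];print((proj(c,p)-[250,120])*4)
"
```

```text
yaw 101.63 pos [0.4831 0.2732 0.3472] open 0.4987324070272234 F [ 0.9 -0.9  0.7] t 18.4 j6 0.192756310649136
dp mm [ 0.2  0.4 53.2]
[331.6 314. ]
```

View pics/g2.png

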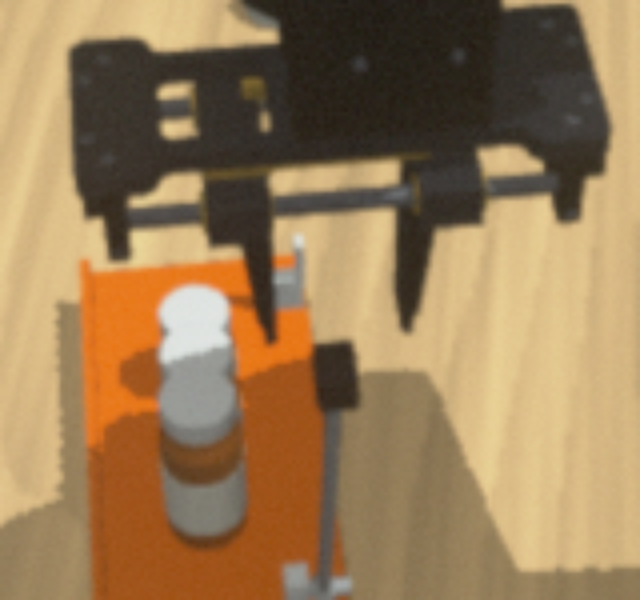

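The open fingertips at (272,338) and (406,328) straddle the disc at (336,375). I'll go down and pinch.

move_arm(
  increments=[
    {"jaw": 0.5,"dp": [0,0,0.02],"spin": 0},
    {"jaw": 0.5,"dp": [0,0,0.02],"spin": 0},
    {"jaw": 0.5,"dp": [0,0,0.013],"spin": 0},
    {"jaw": 0.5,"dp": [0,0,0],"spin": 0},
    {"jaw": 0.3,"dp": [0,0,0],"spin": 0},
    {"jaw": 0.2,"dp": [0,0,0],"spin": 0},
    {"jaw": 0.1,"dp": [0,0,0],"spin": 0},
    {"jaw": 0.1,"dp": [0,0,0],"spin": 0},
    {"jaw": 0.1,"dp": [0,0,0],"spin": 0},
    {"jaw": 0.1,"dp": [0,0,0],"spin": 0},
  ],
  grip_force=10,
)

```text
clock: 19.28
position: [0.4835, 0.2737, 0.2951]
eef_rot: [0.001, 0.632, 0.775, 0.001]
force: [1.4, 0.9, 1.2]
opening: 0.166
gripper_force: 10.0
```

move_arm(
  increments=[
    {"jaw": 0.1,"dp": [0,0,0],"spin": 0},
    {"jaw": 0.1,"dp": [0,0,0],"spin": 0},
    {"jaw": 0.1,"dp": [0,0,0],"spin": 0},
    {"jaw": 0.1,"dp": [0,0,0],"spin": 0},
  ],
)

```text
clock: 19.62
position: [0.4834, 0.2738, 0.2951]
eef_rot: [0.0, 0.632, 0.775, 0.001]
force: [5.4, 0.9, 5.4]
opening: 0.17
gripper_force: 10.0
```

move_arm(
  increments=[
    {"jaw": 0.1,"dp": [-0.015,0,-0.003],"spin": 0},
    {"jaw": 0.1,"dp": [-0.015,0,-0.002],"spin": 0},
    {"jaw": 0.1,"dp": [-0.015,0,-0.001],"spin": 0},
    {"jaw": 0.1,"dp": [-0.015,0,0],"spin": 0},
    {"jaw": 0.1,"dp": [-0.015,0,0.0005],"spin": 0},
    {"jaw": 0.1,"dp": [0,0,0],"spin": 0},
  ],
)

```text
clock: 20.12
position: [0.4991, 0.1984, 0.3004]
eef_rot: [0.001, 0.632, 0.775, 0.001]
force: [5.8, 0.0, 3.4]
opening: 0.167
gripper_force: 10.0
```

```bash
cat >> h.py <<'E'
def arc(q1,n):
    s=ctrl.read_state();p=s['position'];h=rk(-.05,.12);d=p[:2]-h
    y=-d[0]*np.sin(YAW)+d[1]*np.cos(YAW);x=d[0]*np.cos(YAW)+d[1]*np.sin(YAW);z=p[2]+.019-.065
    q=np.arctan2(z,-y);print('q',q,'r',np.hypot(y,z),'x err',x,'F',s['force'],'open',s['opening'],s['clock'],'y,z',y,z)
    qs=np.linspace(q,q1,n+1)[1:];Y=np.r_[y,-.255*np.cos(qs)];Z=np.r_[z,.255*np.sin(qs)]
    print([('%.1f %.1f'%(a*1e3,-b*1e3)) for a,b in zip(np.diff(Y),np.diff(Z))])
E
python3 -c "
from h import *
arc(.9,10)"
```

```text
q 1.497666976701219 r 0.2550625146282382 x err -0.00011473358434809129 F [5.84645565 0.04824632 3.41939596] open 0.16694524742074232 20.1167 y,z -0.018635935033279812 0.25438079387783114
['-15.2 1.6', '-15.0 2.5', '-14.9 3.4', '-14.6 4.2', '-14.4 5.1', '-14.0 6.0', '-13.6 6.8', '-13.2 7.6', '-12.7 8.4', '-12.2 9.1']
```

Tracking is excellent (r = 0.2551 m), so I'll continue.

move_arm(
  increments=[
    {"jaw": 0.1,"dp": [-0.015,0,0.0015],"spin": 0},
    {"jaw": 0.1,"dp": [-0.015,0,0.0025],"spin": 0},
    {"jaw": 0.1,"dp": [-0.015,0,0.0035],"spin": 0},
    {"jaw": 0.1,"dp": [-0.0145,0,0.004],"spin": 0},
    {"jaw": 0.1,"dp": [-0.0145,0,0.005],"spin": 0},
    {"jaw": 0.1,"dp": [-0.014,0,0.006],"spin": 0},
    {"jaw": 0.1,"dp": [-0.0135,0,0.007],"spin": 0},
    {"jaw": 0.1,"dp": [-0.013,0,0.0075],"spin": 0},
    {"jaw": 0.1,"dp": [-0.0125,0,0.0085],"spin": 0},
    {"jaw": 0.1,"dp": [-0.012,0,0.009],"spin": 0},
  ],
)

```text
clock: 20.95
position: [0.5274, 0.0632, 0.2459]
eef_rot: [0.001, 0.632, 0.775, 0.001]
force: [8.7, 0.7, 2.3]
opening: 0.169
gripper_force: 10.0
```

move_arm(
  increments=[
    {"jaw": 0.1,"dp": [0,0,0],"spin": 0},
    {"jaw": 0.1,"dp": [0,0,0],"spin": 0},
  ],
)

```text
clock: 21.12
position: [0.5274, 0.0631, 0.2455]
eef_rot: [0.001, 0.632, 0.775, 0.001]
force: [8.5, -1.0, 2.0]
opening: 0.168
gripper_force: 10.0
```

```bash
python3 -c "
from h import *
arc(.3,10)"
```

```text
q 0.9045183204730743 r 0.25383759685053203 x err 0.0003526877658630301 F [ 8.53466522 -0.97837801  1.96200187] open 0.16832747253110514 21.1167 y,z -0.15688795995139168 0.19954872486975145
['-12.5 9.0', '-11.2 10.6', '-10.5 11.2', '-9.8 11.9', '-9.1 12.4', '-8.3 13.0', '-7.5 13.4', '-6.7 13.9', '-5.9 14.3', '-5.0 14.6']
```

move_arm(
  increments=[
    {"jaw": 0.1,"dp": [-0.0125,0.0005,0.009],"spin": 0},
    {"jaw": 0.1,"dp": [-0.011,0.0005,0.0105],"spin": 0},
    {"jaw": 0.1,"dp": [-0.0105,0,0.011],"spin": 0},
    {"jaw": 0.1,"dp": [-0.01,0,0.012],"spin": 0},
    {"jaw": 0.1,"dp": [-0.009,0,0.0125],"spin": 0},
    {"jaw": 0.1,"dp": [-0.0085,0,0.013],"spin": 0},
    {"jaw": 0.1,"dp": [-0.0075,0,0.0135],"spin": 0},
    {"jaw": 0.1,"dp": [-0.0065,0,0.014],"spin": 0},
    {"jaw": 0.1,"dp": [-0.006,0,0.0145],"spin": 0},
    {"jaw": 0.1,"dp": [-0.005,0,0.0145],"spin": 0},
  ],
)

```text
clock: 21.95
position: [0.5451, -0.0217, 0.12]
eef_rot: [0.001, 0.632, 0.775, 0.0]
force: [5.9, -2.3, 1.4]
opening: 0.166
gripper_force: 10.0
```

move_arm(
  increments=[
    {"jaw": 0.1,"dp": [0,0,0],"spin": 0},
    {"jaw": 0.1,"dp": [0,0,0],"spin": 0},
  ],
)

```text
clock: 22.12
position: [0.5451, -0.0216, 0.1197]
eef_rot: [0.0, 0.632, 0.775, -0.0]
force: [6.6, -1.4, -0.5]
opening: 0.166
gripper_force: 10.0
```

```bash
python3 -c "
from h import *
arc(0,7)"
```

```text
q 0.29393045652866534 r 0.25430871011741685 x err 0.0006875037365342146 F [ 6.62652197 -1.40328348 -0.54286345] open 0.1664693585295208 22.1167 y,z -0.24340205902362436 0.07367738937180415
['-3.5 10.1', '-2.5 10.4', '-2.0 10.5', '-1.6 10.6', '-1.1 10.6', '-0.7 10.7', '-0.2 10.7']
```

move_arm(
  increments=[
    {"jaw": 0.1,"dp": [-0.0035,0.0005,0.01],"spin": 0},
    {"jaw": 0.1,"dp": [-0.0025,0.0005,0.0105],"spin": 0},
    {"jaw": 0.1,"dp": [-0.002,0,0.0105],"spin": 0},
    {"jaw": 0.1,"dp": [-0.0015,0,0.0105],"spin": 0},
    {"jaw": 0.1,"dp": [-0.001,0,0.0105],"spin": 0},
    {"jaw": 0.1,"dp": [-0.0005,0,0.008],"spin": 0},
    {"jaw": 0.1,"dp": [-0.0005,0,0.005],"spin": 0},
    {"jaw": 0.1,"dp": [0,0,0.003],"spin": 0},
    {"jaw": 0.1,"dp": [0,0,0],"spin": 0},
    {"jaw": 0.1,"dp": [0,0,0],"spin": 0},
  ],
)

```text
clock: 22.95
position: [0.5474, -0.0318, 0.0523]
eef_rot: [-0.001, 0.632, 0.775, -0.001]
force: [-0.6, -6.4, -1.2]
opening: 0.171
gripper_force: 10.0
```

move_arm(
  increments=[
    {"jaw": 0.1,"dp": [0,0,0.002],"spin": 0},
    {"jaw": 0.1,"dp": [0,0,0.002],"spin": 0},
    {"jaw": 0.1,"dp": [0,0,0],"spin": 0},
    {"jaw": 0.1,"dp": [0,0,0],"spin": 0},
  ],
)

```text
clock: 23.28
position: [0.5474, -0.0318, 0.0486]
eef_rot: [-0.0, 0.632, 0.775, -0.0]
force: [-1.4, -5.7, -0.8]
opening: 0.168
gripper_force: 10.0
```

```bash
python3 -c "
from h import *
arc(0,1)"
```

```text
q 0.010169979079695437 r 0.253891714390135 x err 0.0008885435706127709 F [-1.42025066 -5.65272023 -0.7654273 ] open 0.16767095503115909 23.2833 y,z -0.2538785846869496 0.0025820289140999902
['-1.1 2.6']
```

move_arm(
  increments=[
    {"jaw": 0.1,"dp": [-0.001,0,0.001],"spin": 0},
    {"jaw": 0.1,"dp": [0,0,0.001],"spin": 0},
    {"jaw": 0.1,"dp": [0,0,0.0005],"spin": 0},
    {"jaw": 0.1,"dp": [0,0,0],"spin": 0},
  ],
)

```text
clock: 23.62
position: [0.5475, -0.0321, 0.0462]
eef_rot: [-0.001, 0.632, 0.775, -0.0]
force: [-2.5, 4.5, -0.9]
opening: 0.169
gripper_force: 10.0
```

move_arm(
  increments=[
    {"jaw": 0.1,"dp": [0,0,0.001],"spin": 0},
    {"jaw": 0.1,"dp": [0,0,0],"spin": 0},
    {"jaw": 0.1,"dp": [0,0,0],"spin": 0},
  ],
)

```text
clock: 23.87
position: [0.5475, -0.0322, 0.0453]
eef_rot: [-0.001, 0.632, 0.775, -0.0]
force: [-3.9, 4.5, -1.1]
opening: 0.169
gripper_force: 10.0
```

move_arm(
  increments=[
    {"jaw": 0.1,"dp": [0,0,0.001],"spin": 0},
    {"jaw": 0.1,"dp": [0,0,0],"spin": 0},
    {"jaw": 0.1,"dp": [0,0,0],"spin": 0},
  ],
)

```text
clock: 24.12
position: [0.5475, -0.0322, 0.0443]
eef_rot: [-0.001, 0.632, 0.775, -0.0]
force: [-3.6, 3.4, -0.8]
opening: 0.168
gripper_force: 10.0
```

move_arm(
  increments=[
    {"jaw": 0.1,"dp": [0,0,0.001],"spin": 0},
    {"jaw": 0.1,"dp": [0,0,0],"spin": 0},
    {"jaw": 0.1,"dp": [0,0,0],"spin": 0},
  ],
)

```text
clock: 24.37
position: [0.5475, -0.0323, 0.0433]
eef_rot: [-0.001, 0.632, 0.775, -0.0]
force: [-2.6, 4.4, -1.4]
opening: 0.172
gripper_force: 10.0
```

move_arm(
  increments=[
    {"jaw": 0.1,"dp": [0,0,0.001],"spin": 0},
    {"jaw": 0.1,"dp": [0,0,0],"spin": 0},
    {"jaw": 0.1,"dp": [0,0,0],"spin": 0},
  ],
)

```text
clock: 24.62
position: [0.5476, -0.0324, 0.0424]
eef_rot: [-0.001, 0.632, 0.775, -0.0]
force: [-3.8, 4.5, -0.4]
opening: 0.166
gripper_force: 10.0
```

```bash
python3 -c "
from h import *
arc(0,1)
c=cap('side');P=cloud(c);fr=cv2.cvtColor(c['frame'],cv2.COLOR_RGB2BGR);cv2.imwrite('pics/i2.png',cv2.resize(fr[120:300,230:390],(640,720))[:600])
Q=P[...,:2]-O;a=YAW;x=Q[...,0]*np.cos(a)+Q[...,1]*np.sin(a);y=-Q[...,0]*np.sin(a)+Q[...,1]*np.cos(a)
for yc in(.08,.05,.02,-.01,-.04,-.07):
    m=(abs(x+.05)<.012)&(abs(y-yc)<.015)&(P[...,2]>.045)&(P[...,2]<.1);print(yc,m.sum(),np.percentile(P[...,2][m],[50,90]) if m.any() else '')
"
```

```text
q -0.014233931571586755 r 0.25445886504094917 x err 0.0009232142644974434 F [-3.77048624  4.53233026 -0.38222356] open 0.16580462884021074 24.6167 y,z -0.2544330881814174 -0.0036218277699322926
['-0.6 -3.6']
0.08 36 [0.07032219 0.07248596]
0.05 32 [0.07001569 0.07283685]
0.02 37 [0.07089673 0.07376784]
-0.01 30 [0.07208208 0.07365826]
-0.04 29 [0.07303072 0.0744815 ]
-0.07 29 [0.07316288 0.07523838]
```

View pics/i2.png

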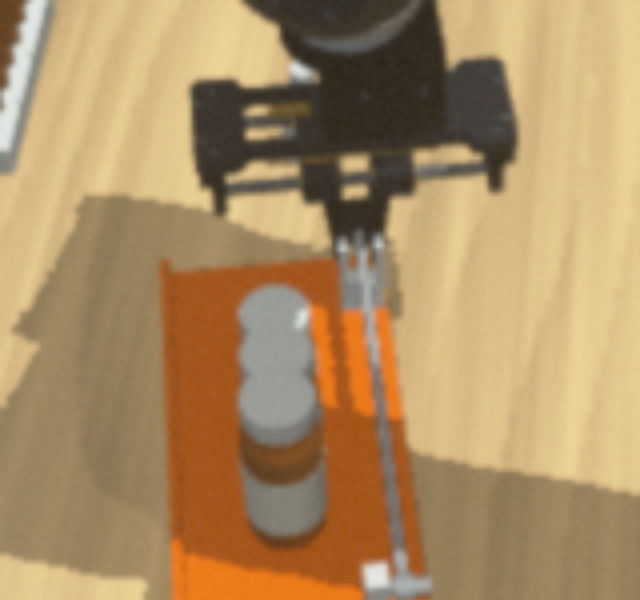

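The bar at (365,270) is between the prongs, but its top rises about 3 mm towards the catch. I'll keep pressing until it stops.

move_arm(
  increments=[
    {"jaw": 0.1,"dp": [0,0,0.001],"spin": 0},
    {"jaw": 0.1,"dp": [0,0,0.001],"spin": 0},
    {"jaw": 0.1,"dp": [0,0,0],"spin": 0},
    {"jaw": 0.1,"dp": [0,0,0],"spin": 0},
  ],
)

```text
clock: 25.0
position: [0.5476, -0.0325, 0.0404]
eef_rot: [-0.001, 0.632, 0.775, -0.0]
force: [-5.3, 2.1, -1.2]
opening: 0.166
gripper_force: 10.0
```

move_arm(
  increments=[
    {"jaw": 0.1,"dp": [0,0,0.001],"spin": 0},
    {"jaw": 0.1,"dp": [0,0,0],"spin": 0},
    {"jaw": 0.1,"dp": [0,0,0],"spin": 0},
  ],
)

```text
clock: 25.25
position: [0.5476, -0.0326, 0.0394]
eef_rot: [-0.0, 0.632, 0.775, -0.0]
force: [-3.8, 3.1, 0.9]
opening: 0.171
gripper_force: 10.0
```

```bash
cat >> h.py <<'E'
def barfit():
    X=[]
    for _ in range(4):
        c=cap('side');P=cloud(c);Q=P[...,:2]-O;a=YAW;x=Q[...,0]*np.cos(a)+Q[...,1]*np.sin(a);y=-Q[...,0]*np.sin(a)+Q[...,1]*np.cos(a)
        m=(abs(x+.05)<.012)&(y<.095)&(y>-.085)&(P[...,2]>.06)&(P[...,2]<.085);X.append(np.c_[y[m],P[...,2][m]])
    X=np.vstack(X);f=np.polyfit(*X.T,1);print('bar slope q~',-f[0],'z at catch',np.polyval(f,-.105),'hinge',np.polyval(f,.12),len(X))
E
python3 -c "
from h import *
arc(0,1);barfit()"
```

```text
q -0.025759297435218497 r 0.254731274673355 x err 0.0009572222874824829 F [-3.8277685   3.13723697  0.92495281] open 0.17057295582324566 25.25 y,z -0.25464676697250815 -0.006560973034646395
['-0.4 -6.6']
bar slope q~ 0.011751592666454718 z at catch 0.07136999218190265 hinge 0.06872588383195034 778
```

move_arm(
  increments=[
    {"jaw": 0.1,"dp": [0,0,0.001],"spin": 0},
    {"jaw": 0.1,"dp": [0,0,0.0005],"spin": 0},
    {"jaw": 0.1,"dp": [0,0,0],"spin": 0},
    {"jaw": 0.1,"dp": [0,0,0],"spin": 0},
  ],
)

```text
clock: 25.78
position: [0.5476, -0.0326, 0.0379]
eef_rot: [-0.0, 0.632, 0.775, -0.0]
force: [-3.9, 2.0, -0.1]
opening: 0.163
gripper_force: 10.0
```

move_arm(
  increments=[
    {"jaw": 0.1,"dp": [0,0,0.001],"spin": 0},
    {"jaw": 0.1,"dp": [0,0,0],"spin": 0},
    {"jaw": 0.1,"dp": [0,0,0],"spin": 0},
  ],
)

```text
clock: 26.03
position: [0.5476, -0.0327, 0.037]
eef_rot: [-0.0, 0.632, 0.775, -0.0]
force: [-4.7, 1.8, -0.6]
opening: 0.166
gripper_force: 10.0
```

```bash
python3 -c "
from h import *
arc(0,1);barfit()"
```

```text
q -0.035506310990877074 r 0.2549183095202582 x err 0.0009446707537037607 F [-4.65932259  1.75022797 -0.64680283] open 0.16623888571851653 26.0333 y,z -0.2547576388842804 -0.009049307087990219
['-0.2 -9.0']
bar slope q~ 0.002787650401087265 z at catch 0.06936151831598991 hinge 0.06873429697574528 772
```

move_arm(
  increments=[
    {"jaw": 0.1,"dp": [0,0,0.001],"spin": 0},
    {"jaw": 0.1,"dp": [0,0,0],"spin": 0},
    {"jaw": 0.1,"dp": [0,0,0],"spin": 0},
  ],
)

```text
clock: 26.48
position: [0.5477, -0.0327, 0.0365]
eef_rot: [-0.0, 0.632, 0.775, -0.0]
force: [-6.7, 0.2, 5.0]
opening: 0.167
gripper_force: 10.0
```

move_arm(
  increments=[
    {"jaw": 0.1,"dp": [0,0,0.001],"spin": 0},
    {"jaw": 0.1,"dp": [0,0,0],"spin": 0},
    {"jaw": 0.1,"dp": [0,0,0],"spin": 0},
  ],
)

```text
clock: 26.73
position: [0.5478, -0.0328, 0.0358]
eef_rot: [-0.0, 0.632, 0.775, -0.0]
force: [-8.4, 0.6, 11.2]
opening: 0.168
gripper_force: 10.0
```

```bash
python3 -c "
from h import *
arc(0,1);barfit()"
```

```text
q -0.03994800094063697 r 0.2550814204098589 x err 0.0010427957369244512 F [-8.37516401  0.61343251 11.24950423] open 0.16752583597051923 26.7333 y,z -0.2548779125544684 -0.010187282767644606
['-0.1 -10.2']
bar slope q~ -0.0007870722355614019 z at catch 0.0687540884354364 hinge 0.06893117968843772 765
```

The bar is at its hard stop (11 N) and level (slope about 0). I'll release and retreat.

move_arm(
  increments=[
    {"jaw": 0.2,"dp": [0,0,0],"spin": 0},
    {"jaw": 0.3,"dp": [0,0,0],"spin": 0},
    {"jaw": 0.4,"dp": [0,0,0],"spin": 0},
    {"jaw": 0.4,"dp": [0,0,0],"spin": 0},
    {"jaw": 0.4,"dp": [0,0,-0.005],"spin": 0},
    {"jaw": 0.4,"dp": [0,0,-0.015],"spin": 0},
    {"jaw": 0.4,"dp": [0,0,-0.03],"spin": 0},
    {"jaw": 0.4,"dp": [0,0,-0.03],"spin": 0},
    {"jaw": 0.4,"dp": [0,0,-0.03],"spin": 0},
    {"jaw": 0.4,"dp": [0,0,-0.03],"spin": 0},
  ],
)

```text
clock: 27.77
position: [0.548, -0.0326, 0.177]
eef_rot: [0.0, 0.632, 0.775, 0.0]
force: [1.2, -0.4, 0.5]
opening: 0.397
gripper_force: 0.0
```

move_arm(
  increments=[
    {"jaw": 0.4,"dp": [0,0,-0.03],"spin": 0},
    {"jaw": 0.4,"dp": [0,0,-0.03],"spin": 0},
    {"jaw": 0.4,"dp": [-0.03,-0.02,0],"spin": 0},
    {"jaw": 0.4,"dp": [-0.035,-0.02,0],"spin": 0},
    {"jaw": 0.4,"dp": [-0.035,-0.02,0],"spin": 0},
    {"jaw": 0.4,"dp": [-0.035,-0.02,0],"spin": 0},
    {"jaw": 0.4,"dp": [-0.035,-0.02,0],"spin": 0},
    {"jaw": 0.4,"dp": [-0.03,-0.01,0],"spin": 0},
    {"jaw": 0.4,"dp": [0,0,0],"spin": 0},
    {"jaw": 0.4,"dp": [0,0,0],"spin": 0},
  ],
)

```text
clock: 28.6
position: [0.4803, -0.252, 0.2352]
eef_rot: [0.0, 0.633, 0.774, 0.0]
force: [-0.0, 0.6, -0.7]
opening: 0.4
gripper_force: 0.0
```

```bash
python3 -c "
from h import *
to(.5,-.3);barfit()
c=cap('side');a=cv2.cvtColor(c['frame'],cv2.COLOR_RGB2BGR);c=cap('top');b=cv2.cvtColor(c['frame'],cv2.COLOR_RGB2BGR)
cv2.imwrite('pics/z.png',cv2.resize(np.hstack([a[100:300,230:430],b[100:300,190:390]]),(800,400)))
"
```

```text
yaw 101.49 pos [ 0.4803 -0.252   0.2352] open 0.3998077086716025 F [-0.   0.6 -0.7] t 28.6 j6 -0.8055047972956213
dp mm [-50.9   9.7   0. ]
bar slope q~ -7.764088705667365e-05 z at catch 0.0689336862529961 hinge 0.06895115545258386 763
```

View pics/z.png

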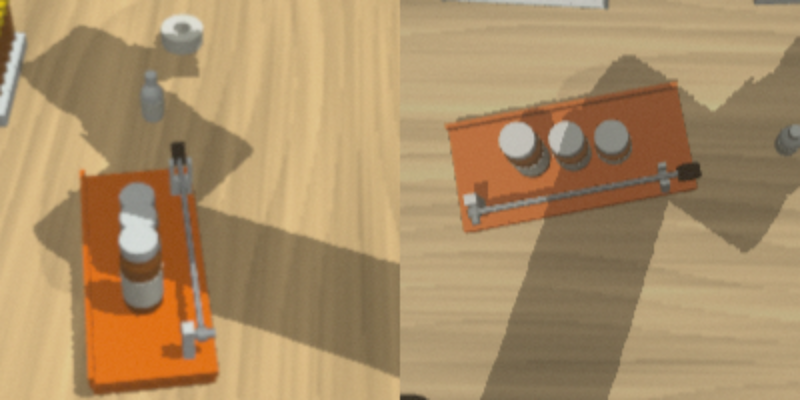

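The three jars are upright in one row (top view: lids at (518,140), (566,138) and (611,138)). The bar is level in the catch, from (475,210) to (690,170). I'm handing in.

```bash
python3 -c "
from h import *
print(ctrl.finish_job())"
```

```text
the job is handed in; nothing more can be done
None
```

The job is handed in: the jars stand upright in height order in one straight row with gaps of about 6.5 mm, the bar lies level in its catch, the dropper bottle, label roll and marker were left alone, and it took about 29 s.

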